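# Unlock a drive carrier with the enclosure key

### The job

Take the red-headed key from its blue stand, push it fully home in the brass lock on top of the drive enclosure and turn it clockwise to its stop, so that the orange drive carrier pops up. Turn the key back to where it went in, draw it out and put it back fully down in its stand. Leave the mug, the bare hard drive and the screwdriver alone.

Things in the scene. Friction and masses are not known exactly. Their poses are not given: they have to be found in the camera images.
- key: Loose double-bit key, 112 mm long, 80 g, starting upright in the stand, bit down. Origin at the centre of its tip (lowest point), z up the shank. Steel bit at z = 0 to 22 mm: 26 mm along x, 7 mm along y, lower edge rounded to 3.5 mm radius. Shank 7 mm diameter. Red plastic head in the plane of the bit: 36 mm along x, 12 mm along y, z = 65 to 112 mm. Same turned half round about z.
- key_collar (a point): Centre of the underside of the key's steel collar (24 mm diameter, 5 mm thick), 30 mm above the tip; axes as the key's. The collar stops the key both in the lock and in the stand.
- key_grip (a point): Middle of the key's red head, on the shank axis, 90 mm above the tip (60 mm above the collar's underside); axes as the key's. Pinch the head here across its 12 mm (along y).
- keyhole (a point): Centre of the lock's slot at the top face of the brass plate (50 x 50 mm, 5.5 mm thick) on the enclosure, 100 mm above the bench. z up; slot 30 mm along x, 10 mm along y: the key goes in with its x along this x, either way round. Fully home, its collar lies on the plate, its tip 30 mm below this point. Axes fixed to the enclosure, they do not turn with the barrel.
- lock (a joint): Turn of the lock's barrel under the plate, rad: 0 at home, growing clockwise from above to a hard stop at 1.22; friction 0.06 N m, no spring. Its slot is 29 x 9 mm: the key has about 0.08 rad of play before it follows. From about 1.0 the hidden bolt frees the carrier. Once turned, the bit is caught under the plate until the key is back within about 0.1 rad of home.
- carrier (a joint): Rise of the orange-topped drive carrier, m: 0 locked down, 0.020 popped up by its spring. It stays up when the key is turned back.
- enclosure: Grey metal drive enclosure, fixed to the bench, 180 mm (x) by 220 mm (y) by 100 mm high; origin at the centre of its underside, z up. The keyhole is at x = 0, y = +78 mm; the orange carrier top, 110 x 29 mm, is at x = 0, y = +22 mm, 3 mm proud when locked; three black dead carriers lie towards -y.
- stand: Blue plastic key stand, fixed to the bench, 90 mm (x) by 60 mm (y) by 45 mm high; origin at the centre of its underside, z up.
- stand_hole (a point): Centre of the stand's slot at its top face, 45 mm above the bench. z up; the slot is 34 mm along x, 13 mm along y, 40 mm deep. The key hangs in it with its x along this x (either way round), collar on the top face, tip 30 mm below this point.
- mug: White mug, 80 mm wide, 90 mm high, a bystander. Origin at the centre of its underside.
- hard_drive: Bare hard drive lying flat, 147 x 102 x 26 mm, a bystander. Origin at the centre of its underside.
- screwdriver: Yellow-handled screwdriver lying flat, about 200 mm long, a bystander. Its length runs along its x.

How it is judged:
By the outcome, as a careful person would: the job done as asked, in the order asked, and still so for the second after the job is handed in, with the robot touching nothing.
It also fails if it takes over 67 s, if anything falls off the work surface, if the arm or the gripper's body presses on something with over 40 N, if the wrist force passes 120 N, or if a joint passes its speed limit or range.

### The arm

A 7-joint arm with a two-finger parallel gripper is mounted at the origin on the work surface. World frame = base frame: x ahead of the robot, y to its left, z up, the work surface at z = 0. Lengths are in m, angles in degrees, forces in N, time in s.
With the tool pointing down it reaches from about 0.4 to 0.925 m from the base axis. Payload 4.1 kg.
Tool frame: the origin (TCP) lies midway between the tips of the shut fingers; the grasp point (between the pads) lies bot.grasp_offset behind it (bot.grasp_offset is the distance from the TCP to the grasp point, in m); z points along the fingers, y is the line along which they close (so a half turn about z gives the same grasp; the last joint's range is limited). The gripper opens to 85 mm and grips with 20 to 120 N. Pads are 22 mm wide; open, the fingers measure 114 mm over their backs; the gripper's body (76 mm by 85 mm) begins 54 mm behind the grasp point. The pads swing forward as they close: fully open they stand 13 mm farther back than shut.
Start: joints at [-81.074, 22.827, 2.584, 88.041, -1.071, 69.15, -2.905], TCP at [0.164, 0.629, 0.231] pointing down, gripper open.
Joint ranges: [-161.44, 161.44], [-28.35, 127.94], [-78.24, 83.42], [0, 140.83], [-78.03, 258.03], [13.02, 114.36], [-168.23, 168.23]. Speed limits (degrees/s): [147.25, 147.25, 180, 180, 180, 180, 180].

### API

Orientations are given as [roll, pitch, yaw] about the fixed x, y, z axes, in that order (R = Rz(yaw) Ry(pitch) Rx(roll)).
In Python, from plant import bot, cams, readout gives the robot as it stands (bot), with the cameras (cams) and the readings (readout).
- The arm moves only by the shell command python3 jog.py 'ROWS' [FORCE]. ROWS is a JSON list that holds a single list of rows (three levels of brackets), with 1 to 20 rows, each of 7 numbers: dx, dy, dz in units of 50 mm, then a rotation vector rx, ry, rz in units of 10 degrees, then the finger opening in m; each row shifts and turns the commanded pose from where the row before left it, along the tool's axes as they then stand; what a row does not reach is not made up. A row lasts 1/12 s, in which the tool goes at most 0.0417 m and 7.16 degrees, less where a joint would pass 70% of its speed; a pose out of reach is approached as far as the arm can. The fingers move at their own pace and stop on an object; FORCE is the grip in N (left out, the last holds). Time passes only in rows, so rows that do not move let the fingers close. It prints the time, the measured TCP pose, the force, the opening and the grip force at its end. Input that does not fit is refused with a message, and nothing moves.
- readout.read_state(): the state, without advancing time (a new reading comes with each control period).
- cams.snapshot(name): name is "scene" or "side" or "wrist"; returns (picture, depth): 420x560x3 uint8, blue, green, red; 420x560 float32, m along the optical axis (not along the pixel's ray), 0 where there is no reading.
- cams.camera_info(name): a dict with "mtx" (3x3 intrinsics, pixels), "k1" (the pictures are not rectified: a ray, as slopes to the right and down, at radius r is drawn at 1 + k1 r^2 times it, then the intrinsics apply), "R" (3x3) and "t" (3): a world point X has camera coordinates R X + t. Camera axes: x right, y down, z forward; pixel columns grow to the right and rows downward; lengths in m; the calibration is good to about 2 mm. A picture is of the moment at which its call begins: read the wrist's pose just before it. camera_info takes no time and is no camera call; for the wrist camera it gives the pose at the moment of the call.
- bot.hand_in(): hands the job in; it is judged then, once.
The state is a dict: "t": time; "qpos": joint angles; "joint_vel": joint speeds; "joint_efforts": joint torques, N m; "tool_pos": TCP position; "orientation": TCP orientation; "force": force on the tool from outside, world axes, zero at the start; "wrist_torque": the same for the moment, N m; "width": finger opening in m; "finger_force": force on a finger pad.
Only numpy, scipy, OpenCV 4.12 (cv2) and the standard library are available. Lean on these libraries where they do the work, as an engineer would, in place of code of your own. Each camera call takes 0.05 s, during which the arm holds its last target. There are 200 camera calls.

## Working session

There is one attempt and no reset: what is moved stays moved. The work goes in short steps, Python scripts to look and compute and a shell command to move; the robot and the scene stay as the last step left them, time stands still between calls to the robot, and variables do not carry over. Pictures are saved under pics/ and viewed, at most 10 in all, crops included, and the job is handed in when it is done.

```bash
ls; mkdir -p pics
cat > h.py <<'E'
import numpy as np, cv2
from plant import bot, cams, readout
from scipy.spatial.transform import Rotation as Ro
def snap(n,f):
    ci=cams.camera_info(n); p,d=cams.snapshot(n); cv2.imwrite('pics/'+f+'.png',p); np.savez('pics/'+f+'.npz',p=p,d=d,**{k:np.array(ci[k]) for k in('mtx','k1','R','t')}); return p,d
def ray(f,u,v):
    c=np.load('pics/'+f+'.npz'); m=c['mtx']; k=float(c['k1'])
    a=np.array([(u-m[0,2])/m[0,0],(v-m[1,2])/m[1,1]]); s=a.copy()
    for _ in range(20): s=a/(1+k*(s@s))
    return c,np.r_[s,1]
def pt(f,u,v):  # depth
    c,s=ray(f,u,v); d=c['d'][int(round(v)),int(round(u))]; return c['R'].T@(s*d-c['t'])
def ptz(f,u,v,z): # plane
    c,s=ray(f,u,v); o=-c['R'].T@c['t']; w=c['R'].T@s; return o+w*(z-o[2])/w[2]
def tri(*obs):
    A=0;b=0
    for f,u,v in obs:
        c,s=ray(f,u,v); o=-c['R'].T@c['t']; w=c['R'].T@s; w/=np.linalg.norm(w); P=np.eye(3)-np.outer(w,w); A=A+P;b=b+P@o
    return np.linalg.solve(A,b)
E
python3 - <<'E'
from h import *
np.set_printoptions(precision=4,suppress=True)
a,_=snap('scene','s1');b,_=snap('side','d1');c,_=snap('wrist','w1')
im=np.zeros((600,800,3),np.uint8)
for i,x in enumerate((a,b,c)): im[(i//2)*300:(i//2)*300+300,(i%2)*400:(i%2)*400+400]=cv2.resize(x,(400,300),interpolation=cv2.INTER_AREA)
cv2.imwrite('pics/all1.png',im)
print(readout.read_state(),bot.grasp_offset)
for n in('scene','side','wrist'):
  ci=cams.camera_info(n);print(n,ci, -np.array(ci['R']).T@np.array(ci['t']))
E
```

```text
jog.py
pics
plant.py
{'t': 0.15, 'qpos': array([-81.0724,  22.8621,   2.5793,  88.0939,  -1.0727,  69.1517,
        -2.9047]), 'joint_vel': array([ 0.0176, -0.1992,  0.0156, -0.16  ,  0.0736,  0.032 , -0.0092]), 'joint_efforts': array([  0.0026, -47.556 ,   1.367 , -25.4514,   0.0118,   0.0064,
        -0.    ]), 'tool_pos': array([0.1637, 0.6286, 0.2305]), 'orientation': array([-179.9165,    0.0041,  165.4075]), 'force': array([ 0.3924,  0.8941, -0.0044]), 'wrist_torque': array([-0.0257, -0.0458,  0.0032]), 'finger_force': 0.0, 'width': 0.08545855674738469} 0.0187
scene {'mtx': array([[463.0815,   0.    , 282.6025],
       [  0.    , 463.0815, 214.5793],
       [  0.    ,   0.    ,   1.    ]]), 'k1': -0.1493155152007086, 'R': array([[-0.8454,  0.5339, -0.0138],
       [ 0.4687,  0.7293, -0.4985],
       [-0.2561, -0.4279, -0.8668]]), 't': array([ 0.5387, -0.2639,  1.4527])} [0.9511 0.5264 1.1351]
side {'mtx': array([[403.878 ,   0.    , 273.881 ],
       [  0.    , 403.878 , 204.5136],
       [  0.    ,   0.    ,   1.    ]]), 'k1': 0.03064035006280999, 'R': array([[ 0.9812, -0.1927,  0.0099],
       [-0.1143, -0.6219, -0.7747],
       [ 0.1554,  0.759 , -0.6322]]), 't': array([-0.6378,  0.1276,  1.0611])} [ 0.4755 -0.8489  0.7761]
wrist {'mtx': array([[378.0575,   0.    , 279.2989],
       [  0.    , 378.0575, 206.8356],
       [  0.    ,   0.    ,   1.    ]]), 'k1': -0.0867170683642257, 'R': array([[ 0.2518,  0.9678, -0.0018],
       [ 0.9306, -0.2417,  0.2749],
       [ 0.2656, -0.0709, -0.9615]]), 't': array([-0.6492, -0.0369,  0.3788])} [0.0972 0.6462 0.3732]
```

View pics/all1.png

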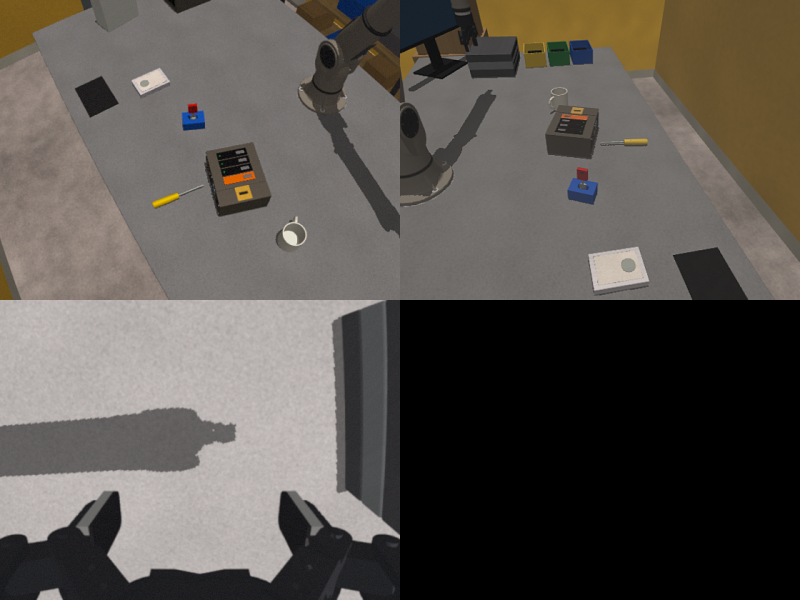

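The top-left panel (scene camera) shows the stand at about (270,168) and the lock at (340,270), in full-size pixels. In the side camera the stand is at about (256,263) and the lock at (248,155). Next I'll enlarge both.

Run:
```python
import cv2,numpy as np
a=cv2.imread('pics/s1.png')[130:300,250:383];b=cv2.imread('pics/d1.png')[135:305,190:323]
f=lambda x:cv2.resize(x,None,fx=3,fy=3,interpolation=cv2.INTER_CUBIC)
cv2.imwrite('pics/c1.png',cv2.convertScaleAbs(np.hstack([f(a),f(b)]),alpha=1.5))
```

```text
(no output)
```

View pics/c1.png

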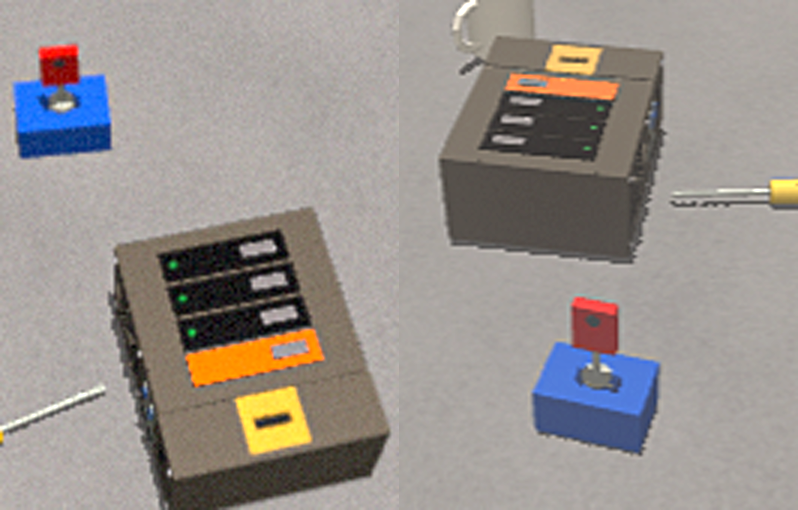

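The crop shows:

| Item | Scene crop | Side crop |
|---|---|---|
| Keyhole | (272,420) | (573,60) |
| Key head, upright | (59,66) | (595,326) |

The stand and enclosure corners are clear in both views. I'll triangulate them.

Run:
```python
from h import *
np.set_printoptions(precision=4,suppress=True)
S=lambda u,v:('s1',250+u/3,130+v/3)
D=lambda u,v:('d1',190+(u-399)/3,135+v/3)
for n,a,b in[('hole',(272,420),(573,60)),('st1',(14,85),(648,407)),('st2',(106,75),(534,390)),('st3',(110,118),(557,343)),('st4',(18,130),(659,361)),
 ('e1',(113,247),(632,178)),('e2',(312,208),(441,160)),('e3',(387,435),(494,37)),('e4',(163,478),(662,52)),('head',(59,67),(595,326)),('collar',(63,101),(598,375))]:
  print(n,tri(S(*a),D(*b)), pt(*S(*a)),pt(*D(*b)))
```

```text
hole [0.6094 0.2211 0.0972] [0.6042 0.2172 0.0832] [0.6106 0.2252 0.0943]
st1 [ 0.601  -0.2161  0.0475] [ 0.5969 -0.2157  0.0466] [ 0.6099 -0.1922  0.0181]
st2 [ 0.5164 -0.1791  0.0442] [ 0.4967 -0.2068  0.0008] [ 0.5183 -0.1819  0.0461]
st3 [ 0.5415 -0.1322  0.0461] [ 0.5211 -0.1611 -0.0022] [ 0.5436 -0.1313  0.0442]
st4 [ 0.6221 -0.1683  0.0459] [ 0.621  -0.1673  0.0468] [ 0.6333 -0.1234 -0.0029]
e1 [0.6321 0.0146 0.0965] [0.6302 0.0159 0.0981] [0.6388 0.0379 0.0772]
e2 [0.4626 0.0756 0.0951] [ 0.415   0.0343 -0.0007] [0.4646 0.0721 0.0965]
e3 [0.5356 0.2825 0.0953] [0.5365 0.2815 0.0925] [0.5335 0.2789 0.0983]
e4 [0.7072 0.2162 0.0983] [0.6955 0.1957 0.0329] [ 0.7376  0.3752 -0.0016]
head [ 0.5695 -0.1738  0.1012] [ 0.5726 -0.1665  0.1117] [ 0.5692 -0.181   0.108 ]
collar [ 0.5691 -0.1741  0.046 ] [ 0.5695 -0.1685  0.0539] [ 0.5711 -0.1772  0.0482]
```

```bash
cat >> h.py <<'E'
def go(x,y,z,yaw,p=None,verbose=True):
    """needed turn (rz) then shift in tool axes (after the turn)"""
    s=readout.read_state(); p=s['tool_pos'] if p is None else p
    R=Ro.from_euler('xyz',[180,0,yaw],degrees=True); R0=Ro.from_euler('xyz',s['orientation'],degrees=True)
    print('rotvec',(R0.inv()*R).as_rotvec(degrees=True).round(2),'shift',R.inv().apply(np.array([x,y,z])-p).round(4))
E
python3 - <<'E'
from h import *
go(0.45,0.3,0.26,155.5); go(0.57,-0.174,0.24,155.5,np.array([.45,.3,.26]))
E
```

```text
rotvec [-0.08  0.01  9.91] shift [-0.3968 -0.1803 -0.0295]
rotvec [-0.08  0.01  9.91] shift [-0.3058 -0.3816  0.02  ]
```

The manual's scale: shifts go in units of 50 mm and turns go in units of 10 degrees. Converting my numbers, -0.033 m is -0.66, -0.015 m is -0.3, 5 degrees is 0.5.

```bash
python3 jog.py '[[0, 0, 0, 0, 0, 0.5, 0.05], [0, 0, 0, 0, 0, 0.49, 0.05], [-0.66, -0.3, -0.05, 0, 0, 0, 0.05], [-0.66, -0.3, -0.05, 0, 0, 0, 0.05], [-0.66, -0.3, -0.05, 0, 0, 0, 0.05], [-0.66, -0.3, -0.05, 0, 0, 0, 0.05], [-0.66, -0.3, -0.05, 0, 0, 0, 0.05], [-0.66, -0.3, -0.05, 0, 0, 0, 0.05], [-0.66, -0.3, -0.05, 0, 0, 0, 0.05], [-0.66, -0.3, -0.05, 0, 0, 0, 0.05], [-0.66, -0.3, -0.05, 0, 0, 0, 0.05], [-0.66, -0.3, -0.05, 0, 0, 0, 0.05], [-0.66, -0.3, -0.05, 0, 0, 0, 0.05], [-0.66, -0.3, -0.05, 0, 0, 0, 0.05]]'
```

```text
refused: ROWS must be a list holding one list of rows, three levels of brackets. Nothing was moved.
```

The call was refused and nothing moved: it wants a list holding one list of rows, three levels of brackets. Same move again in that form.

```bash
python3 jog.py '[[[0, 0, 0, 0, 0, 0.5, 0.05], [0, 0, 0, 0, 0, 0.49, 0.05], [-0.66, -0.3, -0.05, 0, 0, 0, 0.05], [-0.66, -0.3, -0.05, 0, 0, 0, 0.05], [-0.66, -0.3, -0.05, 0, 0, 0, 0.05], [-0.66, -0.3, -0.05, 0, 0, 0, 0.05], [-0.66, -0.3, -0.05, 0, 0, 0, 0.05], [-0.66, -0.3, -0.05, 0, 0, 0, 0.05], [-0.66, -0.3, -0.05, 0, 0, 0, 0.05], [-0.66, -0.3, -0.05, 0, 0, 0, 0.05], [-0.66, -0.3, -0.05, 0, 0, 0, 0.05], [-0.66, -0.3, -0.05, 0, 0, 0, 0.05], [-0.66, -0.3, -0.05, 0, 0, 0, 0.05], [-0.66, -0.3, -0.05, 0, 0, 0, 0.05]]]'
python3 jog.py '[[[-0.47, -0.588, 0.03, 0, 0, 0, 0.05], [-0.47, -0.588, 0.03, 0, 0, 0, 0.05], [-0.47, -0.588, 0.03, 0, 0, 0, 0.05], [-0.47, -0.588, 0.03, 0, 0, 0, 0.05], [-0.47, -0.588, 0.03, 0, 0, 0, 0.05], [-0.47, -0.588, 0.03, 0, 0, 0, 0.05], [-0.47, -0.588, 0.03, 0, 0, 0, 0.05], [-0.47, -0.588, 0.03, 0, 0, 0, 0.05], [-0.47, -0.588, 0.03, 0, 0, 0, 0.05], [-0.47, -0.588, 0.03, 0, 0, 0, 0.05], [-0.47, -0.588, 0.03, 0, 0, 0, 0.05], [-0.47, -0.588, 0.03, 0, 0, 0, 0.05], [-0.47, -0.588, 0.03, 0, 0, 0, 0.05], [0, 0, 0, 0, 0, 0, 0.05], [0, 0, 0, 0, 0, 0, 0.05]]]'
python3 - <<'E'
from h import *
p,_=snap('wrist','w2'); cv2.imwrite('pics/w2c.png',cv2.resize(p,(800,600)))
go(0.57,-0.174,0.24,155.5)
E
```

```text
t: 1.32
tool_pos: [0.4502, 0.2994, 0.2614]
orientation: [180.0, -0.0, 155.5]
force: [-0.1, 0.6, -0.2]
width: 0.05
finger_force: 0.0
t: 2.57
tool_pos: [0.5683, -0.1765, 0.2413]
orientation: [-179.9, -0.0, 155.2]
force: [-0.0, -0.7, 0.5]
width: 0.0501
finger_force: 0.0
rotvec [-0.   -0.07 -0.11] shift [-0.0012  0.0005  0.0012]
```

View pics/w2c.png

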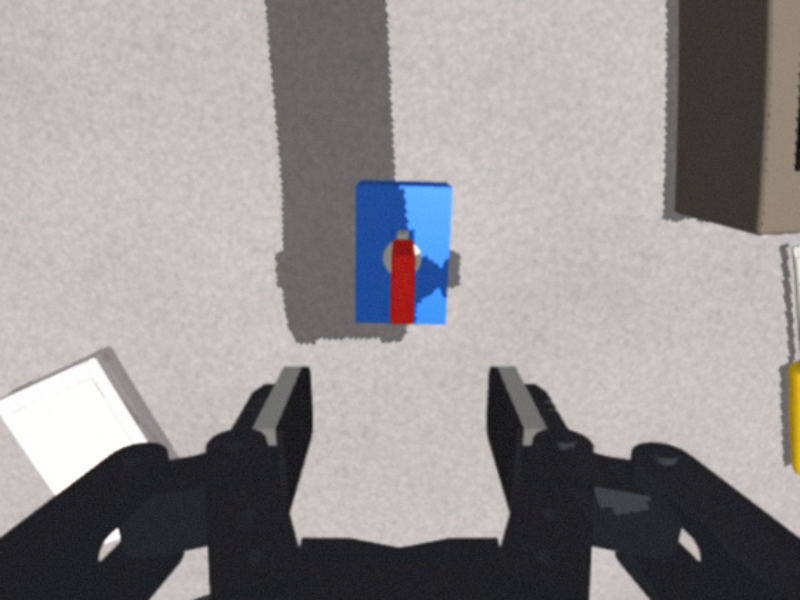

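The wrist view shows the stand at (357–451, 182–324) and the red head seen end-on. Its top face runs from (402,252) to (402,323), and the head lines up with the picture. I'll measure it on the known planes.

Run:
```python
from h import *
np.set_printoptions(precision=4,suppress=True)
g=lambda u,v:('w2',(u+.5)*.7-.5,(v+.5)*.7-.5)
for u,v,z in[(391,323,.127),(414,323,.127),(392,252,.127),(413,252,.127),(402,259,.05),(357,184,.045),(451,185,.045),(357,323,.045),(446,324,.045)]:
  print(u,v,ptz(*g(u,v),z), pt(*g(u+(3 if u<402 else -3),v+(3 if v<258 else -3))))
# red top centre across
a=ptz(*g(402.5,323),.127);b=ptz(*g(402.5,252),.127);print((a+b)/2,np.degrees(np.arctan2(*(b-a)[1::-1])),np.linalg.norm(a-b))
```

```text
391 323 [ 0.5837 -0.1881  0.127 ] [ 0.583  -0.1862  0.1267]
414 323 [ 0.5886 -0.1777  0.127 ] [ 0.5865 -0.1784  0.127 ]
392 252 [ 0.5511 -0.1724  0.127 ] [ 0.5533 -0.1718  0.1256]
413 252 [ 0.5553 -0.1631  0.127 ] [ 0.5564 -0.1652  0.1251]
402 259 [ 0.5713 -0.1761  0.05  ] [ 0.5543 -0.1701  0.1269]
357 184 [ 0.5175 -0.1819  0.045 ] [ 0.5199 -0.1811  0.0448]
451 185 [ 0.5424 -0.1293  0.045 ] [ 0.5434 -0.1317  0.0441]
357 323 [ 0.599  -0.2217  0.045 ] [ 0.5981 -0.219   0.0446]
446 324 [ 0.6244 -0.1684  0.045 ] [ 0.6219 -0.1694  0.0441]
[ 0.5697 -0.1753  0.127 ] 155.28429577499165 0.036253337676773516
```

```bash
python3 jog.py '[[[-0.02, 0.038, 0.7, 0, 0, 0, 0.04], [0, 0, 0.7, 0, 0, 0, 0.04], [0, 0, 0.7, 0, 0, 0, 0.04], [0, 0, 0.6, 0, 0, 0, 0.04], [0, 0, 0.3, 0, 0, 0, 0.04], [0, 0, 0.08, 0, 0, 0, 0.04], [0, 0, 0, 0, 0, 0, 0.04], [0, 0, 0, 0, 0, 0, 0.04]]]'
python3 jog.py '[[[0, 0, 0, 0, 0, 0, 0.02], [0, 0, 0, 0, 0, 0, 0.02], [0, 0, 0, 0, 0, 0, 0.005], [0, 0, 0, 0, 0, 0, 0.005], [0, 0, 0, 0, 0, 0, 0.005], [0, 0, 0, 0, 0, 0, 0.005], [0, 0, 0, 0, 0, 0, 0.005]]]' 70
```

```text
t: 3.28
tool_pos: [0.5718, -0.1712, 0.0888]
orientation: [179.9, 0.1, 155.6]
force: [0.5, 0.2, 1.1]
width: 0.0402
finger_force: 0.0
t: 3.87
tool_pos: [0.5713, -0.1731, 0.0889]
orientation: [-180.0, 0.1, 155.5]
force: [-1.1, -2.3, 6.8]
width: 0.0114
finger_force: 68.6
```

To row units: -0.035 m is -0.7, -0.03 m is -0.6.

```bash
python3 jog.py '[[[0, 0, -0.2, 0, 0, 0, 0.005], [0, 0, -0.3, 0, 0, 0, 0.005], [0, 0, -0.4, 0, 0, 0, 0.005], [0, 0, -0.5, 0, 0, 0, 0.005], [0, 0, -0.6, 0, 0, 0, 0.005], [0, 0, -0.7, 0, 0, 0, 0.005], [0, 0, -0.7, 0, 0, 0, 0.005], [0, 0, 0, 0, 0, 0, 0.005], [0, 0, 0, 0, 0, 0, 0.005]]]'
python3 - <<'E'
from h import *
go(.6,.0,.26,160); go(.6108,.2208,.26,160,np.array([.6,.0,.26]))
print(readout.read_state()['qpos'])
E
```

```text
t: 4.62
tool_pos: [0.572, -0.1719, 0.2603]
orientation: [179.9, 0.2, 155.5]
force: [-0.6, -0.5, -1.8]
width: 0.0111
finger_force: 68.4
rotvec [ 0.13  0.24 -4.47] shift [0.0325 0.1711 0.0003]
rotvec [ 0.13  0.24 -4.47] shift [0.0654 0.2112 0.    ]
[-14.80298801  18.80192658  35.32444722  94.30561766 -11.54107295
  70.29240838  88.47683695]
```

To row units: 0.0319 m is 0.638, 0.0082 m is 0.164, -4.5 degrees is -0.45.

```bash
python3 jog.py '[[[0, 0, 0, 0.013, 0.024, -0.45, 0.005], [0.164, 0.638, 0, 0, 0, 0, 0.005], [0.164, 0.638, 0, 0, 0, 0, 0.005], [0.164, 0.638, 0, 0, 0, 0, 0.005], [0.164, 0.638, 0, 0, 0, 0, 0.005], [0.164, 0.638, 0, 0, 0, 0, 0.005], [0.164, 0.638, 0, 0, 0, 0, 0.005], [0.164, 0.638, 0, 0, 0, 0, 0.005], [0.164, 0.638, 0, 0, 0, 0, 0.005], [0.164, 0.638, 0, 0, 0, 0, 0.005], [0.164, 0.638, 0, 0, 0, 0, 0.005], [0.164, 0.638, 0, 0, 0, 0, 0.005], [0.164, 0.638, 0, 0, 0, 0, 0.005], [0, 0, 0, 0, 0, 0, 0.005], [0, 0, 0, 0, 0, 0, 0.005], [0, 0, 0, 0, 0, 0, 0.005]]]'
python3 - <<'E'
from h import *
p,_=snap('wrist','w3'); print(readout.read_state()['tool_pos'],readout.read_state()['orientation'])
a,_=snap('scene','s3');b,_=snap('side','d3')
im=np.zeros((600,800,3),np.uint8)
im[:,:400]=cv2.resize(p[40:340,180:380],(400,600),interpolation=cv2.INTER_CUBIC)
im[:300,400:]=cv2.convertScaleAbs(cv2.resize(a[200:300,280:413],(400,300),interpolation=cv2.INTER_CUBIC),alpha=1.4)
im[300:,400:]=cv2.convertScaleAbs(cv2.resize(b[90:190,190:323],(400,300),interpolation=cv2.INTER_CUBIC),alpha=1.4)
cv2.imwrite('pics/w3c.png',im)
E
```

```text
t: 5.95
tool_pos: [0.6082, 0.2207, 0.2557]
orientation: [-179.7, -0.4, 160.0]
force: [0.1, -0.4, -1.4]
width: 0.0113
finger_force: 68.6
[0.60866161 0.21957103 0.25629516] [-179.74505305   -0.31854942  159.90369518]
```

View pics/w3c.png

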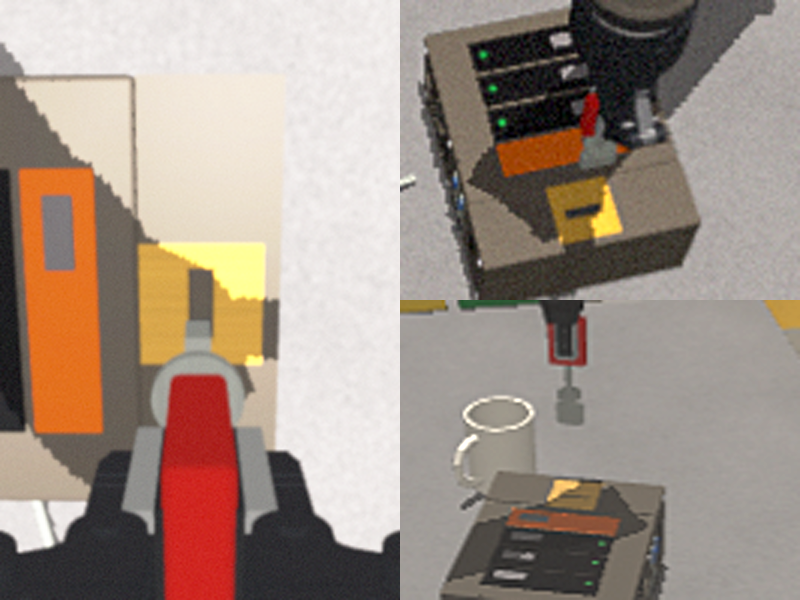

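The left panel (wrist camera) shows the plate at U 138–265, V 242–366. The slot column is U 189–213. The collar is centred at (198,398), and the bit end is at U 186–211, V 320. The slot is directly ahead of the bit, so I'll compute the offsets.

Run:
```python
from h import *
np.set_printoptions(precision=4,suppress=True)
g=lambda U,V:('w3',180+(U+.5)/2-.5,40+(V+.5)/2-.5)
c=np.load('pics/w3.npz')
T=np.array([.6087,.2196,.2563]); R=Ro.from_euler('xyz',[-179.74,-.32,159.95],degrees=True)
tl=lambda P:R.inv().apply(P-T)
zt=T[2]+.0187-.09-.0025
print('tip z est',zt)
q=[ptz(*g(*x),.1) for x in[(138,243),(264,242),(139,364),(265,365)]]
print('plate',np.array(q),np.mean(q,0),'edges yaw',[np.degrees(np.arctan2(*(a-b)[1::-1])) for a,b in[(q[0],q[2]),(q[1],q[3]),(q[1],q[0]),(q[3],q[2])]])
print('plate depth pts',[pt(*g(*x)) for x in[(160,270),(160,340),(250,280)]])
for x in[(189,268),(213,268),(190,325),(213,325)]: print('slot',ptz(*g(*x),.1),tl(ptz(*g(*x),.1)))
for x in[(186,321),(211,321)]: print('bit end',pt(*g(x[0]+(4 if x[0]<200 else -4),x[1]+10)),ptz(*g(*x),zt+.003),tl(ptz(*g(*x),zt+.003)))
for x in[(152,398),(244,398)]: print('collar',tl(ptz(*g(*x),zt+.032)))
for x in[(164,560),(237,560)]: print('head',tl(ptz(*g(*x),zt+.112)), pt(*g(x[0]+(4 if x[0]<200 else -4),x[1])))
print('slot/plate in tool',tl(np.mean(q,0)))
S=lambda U,V:('s3',280+(U-400+.5)/3-.5,200+(V+.5)/3-.5)
D=lambda U,V:('d3',190+(U-400+.5)/3-.5,90+(V-300+.5)/3-.5)
print('bit bottom',tri(S(598,165),D(570,423)),'depth',pt(*D(570,415)))
```

```text
tip z est 0.18249999999999997
plate [[0.5789 0.2048 0.1   ]
 [0.5956 0.252  0.1   ]
 [0.6261 0.1869 0.1   ]
 [0.6444 0.236  0.1   ]] [0.6112 0.2199 0.1   ] edges yaw [np.float64(159.2771990831805), np.float64(161.7715644312622), np.float64(70.52609150242863), np.float64(69.63731612261545)]
plate depth pts [array([0.5921, 0.2091, 0.0996]), array([0.6195, 0.1988, 0.0997]), array([0.6081, 0.2418, 0.1006])]
slot [0.5953 0.2204 0.1   ] [ 0.012  -0.0031  0.1564]
slot [0.5986 0.2294 0.1   ] [0.012  0.0065 0.1563]
slot [0.6176 0.2126 0.1   ] [-0.0117 -0.0028  0.1563]
slot [0.6208 0.2215 0.1   ] [-0.0116  0.0066  0.1562]
bit end [0.5954 0.2225 0.1976] [0.5952 0.2211 0.1855] [ 0.0128 -0.0029  0.0709]
bit end [0.5972 0.2269 0.197 ] [0.5977 0.228  0.1855] [0.0128 0.0044 0.0709]
collar [-0.0002 -0.0112  0.0419]
collar [-0.0001  0.0126  0.0417]
head [ 0.0028 -0.0045 -0.0382] [0.6055 0.2168 0.2936]
head [ 0.0029  0.007  -0.0382] [0.6093 0.2264 0.2931]
slot/plate in tool [-0.0032  0.0019  0.1563]
bit bottom [0.6067 0.2217 0.1825] depth [0.6074 0.2161 0.194 ]
```

```bash
python3 - <<'E'
from h import *
go(.6112,.2199,.18,160.2); print(readout.read_state()['orientation'])
E
python3 jog.py '[[[-0.06, 0.02, 0.4, 0, 0, 0, 0.005], [0, 0, 0.5, 0, 0, 0, 0.005], [0, 0, 0.3, 0, 0, 0, 0.005], [0, 0, 0.16, 0, 0, 0, 0.005], [0, 0, 0, 0, 0, 0, 0.005], [0, 0, 0, 0, 0, 0, 0.005], [0, 0, 0, 0, 0, 0, 0.005]]]'
python3 - <<'E'
from h import *
p,_=snap('wrist','w4'); print(readout.read_state()['tool_pos'],readout.read_state()['orientation'])
cv2.imwrite('pics/w4c.png',cv2.resize(p[80:230,200:360],(640,600),interpolation=cv2.INTER_CUBIC))
E
```

```text
rotvec [-0.18 -0.27 -0.36] shift [-0.0017  0.0014  0.0771]
[-179.81977202   -0.2673846   159.837158  ]
t: 6.68
tool_pos: [0.613, 0.2209, 0.1909]
orientation: [-180.0, -0.1, 160.0]
force: [0.5, -0.5, -1.0]
width: 0.0112
finger_force: 68.5
[0.61307579 0.22111344 0.19105703] [-1.79995979e+02 -1.29424098e-01  1.59974932e+02]
```

View pics/w4c.png

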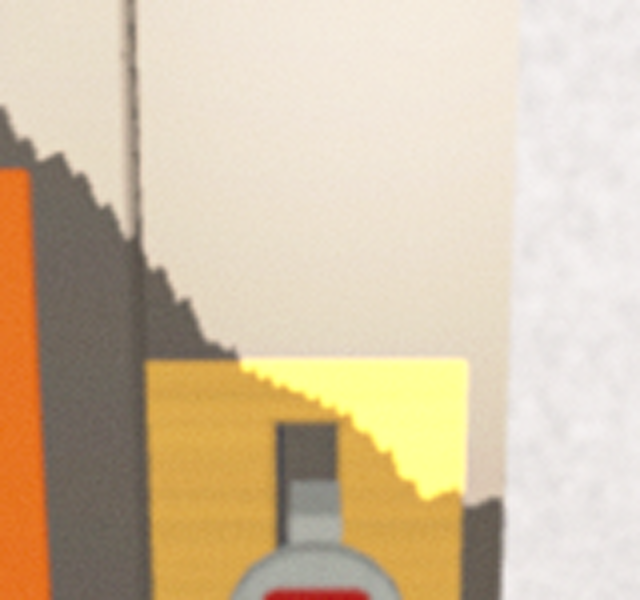

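The slot is at U 277–338 with its top end at V 423. The bit end is at U 290–342, V 482, a little to the right. I'll compute the offset on each plane.

Run:
```python
from h import *
np.set_printoptions(precision=4,suppress=True)
g=lambda U,V:('w4',200+(U+.5)/4-.5,80+(V+.5)/4-.5)
T=np.array([.6131,.2211,.1911]); R=Ro.from_euler('xyz',[180,-.13,159.97],degrees=True)
tl=lambda P:R.inv().apply(P-T)
zt=T[2]+.0187-.09-.0025
for x in[(277,423),(338,423),(278,540),(338,540),(146,361),(468,358),(152,590),(462,490)]: print('plate',x,tl(ptz(*g(*x),.1)))
for x in[(290,482),(342,482)]: print('bit',tl(ptz(*g(*x),zt+.003)),tl(ptz(*g(*x),zt+.0)))
print('collar',[tl(ptz(*g(*x),zt+.032)) for x in[(229,600),(402,600)]])
for x in [(315,495),(315,515),(315,530),(300,560)]: print(pt(*g(*x)))
```

```text
plate (277, 423) [ 0.0161 -0.0066  0.0911]
plate (338, 423) [0.0161 0.0031 0.0911]
plate (278, 540) [-0.0032 -0.0066  0.0911]
plate (338, 540) [-0.0032  0.0031  0.0911]
plate (146, 361) [ 0.0261 -0.0271  0.0912]
plate (468, 358) [0.0266 0.0234 0.0912]
plate (152, 590) [-0.0118 -0.0272  0.0911]
plate (462, 490) [0.0052 0.023  0.0911]
bit [ 0.0119 -0.0042  0.0708] [ 0.0111 -0.0042  0.0738]
bit [0.0119 0.0034 0.0708] [0.0111 0.0035 0.0738]
collar [array([ 0.0039, -0.0115,  0.0418]), array([0.0039, 0.0108, 0.0418])]
[0.6013 0.2249 0.1286]
[0.6014 0.2249 0.1386]
[0.6032 0.2242 0.1393]
[0.6028 0.2224 0.1514]
```

```bash
python3 jog.py '[[[0.04, -0.028, 0, 0, 0, 0, 0.005], [0, 0, 0.16, 0, 0, 0, 0.005], [0, 0, 0.08, 0, 0, 0, 0.005], [0, 0, 0, 0, 0, 0, 0.005], [0, 0, 0.08, 0, 0, 0, 0.005], [0, 0, 0.08, 0, 0, 0, 0.005], [0, 0, 0, 0, 0, 0, 0.005]]]'; python3 jog.py '[[[0, 0, 0.08, 0, 0, 0, 0.005], [0, 0, 0.08, 0, 0, 0, 0.005], [0, 0, 0, 0, 0, 0, 0.005]]]'
```

```text
t: 7.32
tool_pos: [0.609, 0.2204, 0.1683]
orientation: [-179.8, -0.3, 160.0]
force: [-0.8, 0.3, -0.8]
width: 0.0114
finger_force: 68.5
t: 7.57
tool_pos: [0.6093, 0.2204, 0.1605]
orientation: [-179.8, -0.3, 160.0]
force: [0.7, -0.1, -1.8]
width: 0.0115
finger_force: 68.5
```

```bash
python3 jog.py '[[[0, 0, 0.08, 0, 0, 0, 0.005], [0, 0, 0.08, 0, 0, 0, 0.005], [0, 0, 0.06, 0, 0, 0, 0.005], [0, 0, 0, 0, 0, 0, 0.005], [0, 0, 0, 0, 0, 0, 0.005]]]'; python3 jog.py '[[[0, 0, 0.06, 0, 0, 0, 0.005], [0, 0, 0, 0, 0, 0, 0.005], [0, 0, 0, 0, 0, 0, 0.005]]]';python3 jog.py '[[[0, 0, 0.04, 0, 0, 0, 0.005], [0, 0, 0, 0, 0, 0, 0.005], [0, 0, 0, 0, 0, 0, 0.005]]]'
```

```text
t: 7.98
tool_pos: [0.6094, 0.2204, 0.1501]
orientation: [-179.9, -0.3, 160.0]
force: [0.7, 0.0, -0.2]
width: 0.0117
finger_force: 68.5
t: 8.23
tool_pos: [0.6094, 0.2205, 0.1473]
orientation: [-179.9, -0.3, 160.0]
force: [-1.2, 0.0, -2.4]
width: 0.0115
finger_force: 68.5
t: 8.48
tool_pos: [0.6094, 0.2205, 0.1453]
orientation: [-179.9, -0.3, 160.0]
force: [0.0, 0.3, -1.0]
width: 0.0113
finger_force: 68.5
```

```bash
for i in 1 2; do python3 jog.py '[[[0, 0, 0.03, 0, 0, 0, 0.005], [0, 0, 0, 0, 0, 0, 0.005], [0, 0, 0, 0, 0, 0, 0.005]]]'; done
```

```text
t: 8.73
tool_pos: [0.6095, 0.2206, 0.144]
orientation: [-179.9, -0.2, 160.0]
force: [-0.1, 0.9, 0.3]
width: 0.0108
finger_force: 68.4
t: 8.98
tool_pos: [0.6097, 0.2205, 0.1439]
orientation: [-179.9, -0.2, 160.0]
force: [-2.5, -0.8, 6.3]
width: 0.0113
finger_force: 69.4
```

To row units: 0.0007 m is 0.014, 5 degrees is 0.5.

```bash
python3 jog.py '[[[0, 0, 0.014, 0, 0, 0, 0.005], [0, 0, 0, 0, 0, 0, 0.005], [0, 0, 0, 0, 0, 0.5, 0.005], [0, 0, 0, 0, 0, 0.5, 0.005], [0, 0, 0, 0, 0, 0.5, 0.005], [0, 0, 0, 0, 0, 0.5, 0.005], [0, 0, 0, 0, 0, 0.5, 0.005], [0, 0, 0, 0, 0, 0.5, 0.005], [0, 0, 0, 0, 0, 0.5, 0.005], [0, 0, 0, 0, 0, 0.5, 0.005], [0, 0, 0, 0, 0, 0.5, 0.005], [0, 0, 0, 0, 0, 0.5, 0.005], [0, 0, 0, 0, 0, 0, 0.005], [0, 0, 0, 0, 0, 0, 0.005]]]' 100; python3 -c "
from h import *
s=readout.read_state();print(s['wrist_torque'],s['qpos'])"
```

```text
t: 10.15
tool_pos: [0.6105, 0.2209, 0.144]
orientation: [-179.9, -0.1, 110.0]
force: [-1.7, -0.7, 8.1]
width: 0.0108
finger_force: 97.4
[-0.03967756  0.46075313  0.02268672] [-48.84735013  31.37440475  35.7864107   94.13982881 -20.4287922
  61.25531582  12.96057615]
```

```bash
python3 jog.py '[[[0, 0, 0, 0, 0, 0.5, 0.005], [0, 0, 0, 0, 0, 0.5, 0.005], [0, 0, 0, 0, 0, 0.5, 0.005], [0, 0, 0, 0, 0, 0.5, 0.005], [0, 0, 0, 0, 0, 0.25, 0.005], [0, 0, 0, 0, 0, 0, 0.005], [0, 0, 0, 0, 0, 0, 0.005]]]'; python3 -c "
from h import *
s=readout.read_state();print(s['wrist_torque'])"; python3 jog.py '[[[0, 0, 0, 0, 0, 0.15, 0.005], [0, 0, 0, 0, 0, 0.15, 0.005], [0, 0, 0, 0, 0, 0, 0.005], [0, 0, 0, 0, 0, 0, 0.005]]]'; python3 -c "
from h import *
s=readout.read_state();print(s['wrist_torque'])"
```

```text
t: 10.73
tool_pos: [0.6109, 0.2209, 0.1439]
orientation: [-179.9, -0.1, 87.5]
force: [-1.4, 0.1, 8.3]
width: 0.0111
finger_force: 97.6
[-0.01850213  0.20120283 -0.02679307]
t: 11.07
tool_pos: [0.6109, 0.2209, 0.1439]
orientation: [-179.9, -0.0, 84.6]
force: [-1.1, -0.6, 7.9]
width: 0.0108
finger_force: 97.6
[-0.02877756  0.21440191  0.17510293]
```

```bash
python3 jog.py '[[[0, 0, 0, 0, 0, 0.15, 0.005], [0, 0, 0, 0, 0, 0.15, 0.005], [0, 0, 0, 0, 0, 0, 0.005], [0, 0, 0, 0, 0, 0, 0.005]]]'
python3 - <<'E'
from h import *
s=readout.read_state();print(s['wrist_torque'])
w,_=snap('wrist','w5');a,_=snap('scene','s5')
print([pt('s5',250+U/3,130+V/3) for U,V in[(200,375),(215,365),(240,355)]])
im=np.hstack([cv2.resize(a[190:300,280:400],(400,367)),cv2.resize(w,(400,367))])
cv2.imwrite('pics/c5.png',im)
E
```

```text
t: 11.4
tool_pos: [0.6108, 0.2209, 0.144]
orientation: [-179.9, 0.0, 81.8]
force: [-0.4, -0.7, 7.7]
width: 0.0112
finger_force: 98.8
[-0.19389072  0.23247546  1.14810936]
[array([0.64100585, 0.16332967, 0.11614919]), array([0.66534824, 0.20680668, 0.24010146]), array([0.64933078, 0.21359318, 0.25030225])]
```

View pics/c5.png

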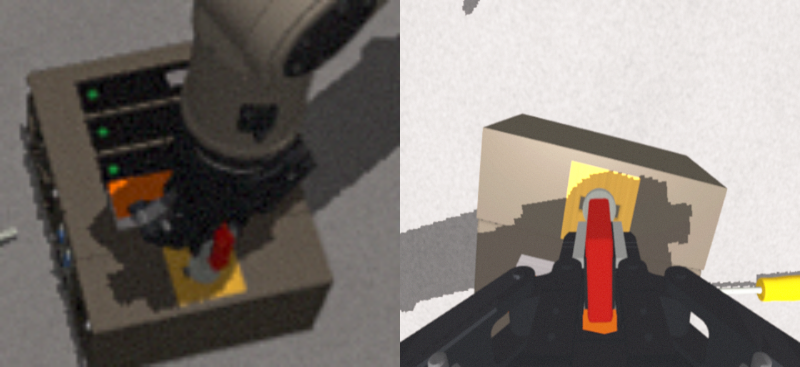

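The carrier's pale side shows at around z = 0.116, so it has popped up. The wrist torque of 1.15 N m means the key is at its stop. Next I turn it back.

```bash
python3 jog.py '[[[0, 0, -0.014, 0, 0, -0.5, 0.005], [0, 0, 0, 0, 0, -0.5, 0.005], [0, 0, 0, 0, 0, -0.5, 0.005], [0, 0, 0, 0, 0, -0.5, 0.005], [0, 0, 0, 0, 0, -0.5, 0.005], [0, 0, 0, 0, 0, -0.5, 0.005], [0, 0, 0, 0, 0, -0.5, 0.005], [0, 0, 0, 0, 0, -0.5, 0.005], [0, 0, 0, 0, 0, -0.5, 0.005], [0, 0, 0, 0, 0, -0.5, 0.005], [0, 0, 0, 0, 0, -0.5, 0.005], [0, 0, 0, 0, 0, -0.5, 0.005], [0, 0, 0, 0, 0, -0.5, 0.005], [0, 0, 0, 0, 0, -0.5, 0.005], [0, 0, 0, 0, 0, -0.5, 0.005], [0, 0, 0, 0, 0, -0.3, 0.005], [0, 0, 0, 0, 0, 0, 0.005], [0, 0, 0, 0, 0, 0, 0.005]]]'; python3 -c "
from h import *
s=readout.read_state();print(s['wrist_torque'])"; python3 jog.py '[[[0, 0, 0, 0, 0, -0.15, 0.005], [0, 0, 0, 0, 0, -0.1, 0.005], [0, 0, 0, 0, 0, 0, 0.005], [0, 0, 0, 0, 0, 0, 0.005]]]'; python3 -c "
from h import *
s=readout.read_state();print(s['wrist_torque'])"
```

```text
t: 13.0
tool_pos: [0.6102, 0.2204, 0.144]
orientation: [-180.0, -0.2, 159.4]
force: [-1.6, -0.7, 6.1]
width: 0.011
finger_force: 98.0
[-0.05832122  0.29543951 -0.04445757]
t: 13.33
tool_pos: [0.6103, 0.2204, 0.1439]
orientation: [-180.0, -0.2, 161.9]
force: [-1.7, 0.3, 6.0]
width: 0.0114
finger_force: 98.0
[-0.18442228  0.3064547  -0.03357535]
```

```bash
for i in 1 2; do python3 jog.py '[[[0, 0, 0, 0, 0, -0.12, 0.005], [0, 0, 0, 0, 0, 0, 0.005], [0, 0, 0, 0, 0, 0, 0.005]]]'; python3 -c "
from h import *
s=readout.read_state();print(s['wrist_torque'])"; done
```

```text
t: 13.58
tool_pos: [0.6103, 0.2204, 0.144]
orientation: [-180.0, -0.2, 163.1]
force: [-0.7, -1.0, 5.5]
width: 0.0107
finger_force: 98.0
[-0.12901253  0.30367101 -0.06701424]
t: 13.83
tool_pos: [0.6102, 0.2204, 0.144]
orientation: [-180.0, -0.2, 164.3]
force: [-1.2, -1.4, 5.9]
width: 0.0108
finger_force: 98.0
[-0.10615069  0.30354404 -0.09369946]
```

```bash
python3 jog.py '[[[0, 0, 0, 0, 0, 0.2, 0.005], [0, 0, 0, 0, 0, 0.2, 0.005], [0, 0, 0, 0, 0, 0, 0.005], [0, 0, -0.08, 0, 0, 0, 0.005], [0, 0, -0.12, 0, 0, 0, 0.005], [0, 0, 0, 0, 0, 0, 0.005]]]'; python3 jog.py '[[[0, 0, -0.16, 0, 0, 0, 0.005], [0, 0, -0.2, 0, 0, 0, 0.005], [0, 0, -0.4, 0, 0, 0, 0.005], [0, 0, -0.6, 0, 0, 0, 0.005], [0, 0, -0.7, 0, 0, 0, 0.005], [0, 0, 0, 0, 0, 0, 0.005], [0, 0, 0, 0, 0, 0, 0.005]]]'
python3 - <<'E'
from h import *
p,_=snap('wrist','w6'); s=readout.read_state();print(s['tool_pos'],s['orientation'])
im=np.zeros((600,800,3),np.uint8);im[:,:400]=cv2.resize(p[40:340,180:380],(400,600),interpolation=cv2.INTER_CUBIC)
a,_=snap('scene','s6');im[:400,400:]=cv2.resize(a[190:310,280:400],(400,400));cv2.imwrite('pics/c6.png',im)
go(.6,.0,.26,155.3);go(.5708,-.1753,.26,154.8,np.array([.6,0,.26]))
E
```

```text
t: 14.33
tool_pos: [0.6101, 0.2207, 0.1535]
orientation: [-179.9, -0.2, 160.4]
force: [0.3, -0.0, -1.0]
width: 0.0113
finger_force: 97.2
t: 14.92
tool_pos: [0.6115, 0.2209, 0.259]
orientation: [179.9, -0.0, 160.4]
force: [-0.4, 0.7, -1.6]
width: 0.0104
finger_force: 97.3
[0.61012372 0.22072805 0.25669575] [-179.97452277   -0.20169425  160.40310708]
rotvec [-0.15 -0.3   5.11] shift [-0.0837 -0.2043 -0.0048]
rotvec [-0.15 -0.3   5.61] shift [-0.0482 -0.171  -0.    ]
```

View pics/c6.png

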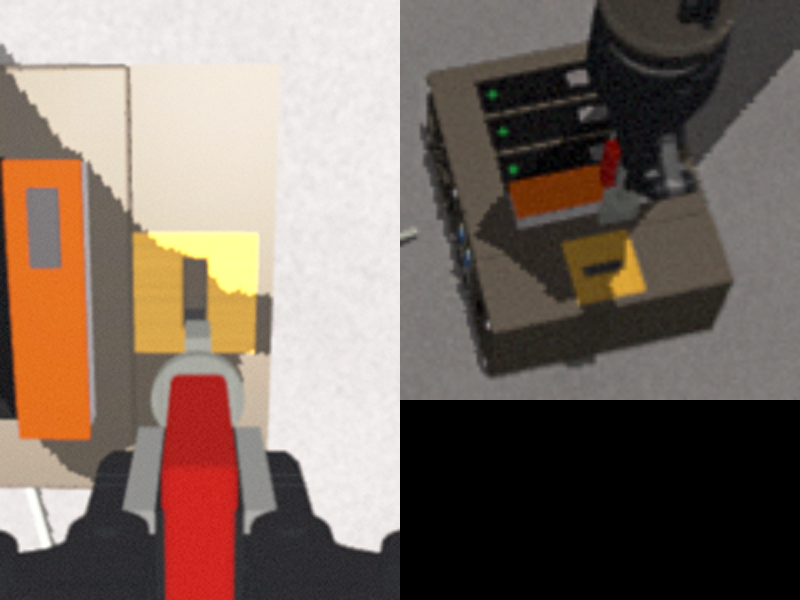

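The carrier is up and the key is out, still square in the pads, with its bit at U 186–211. Now I go back to the stand.

To row units: 0.04 m is 0.8, -0.0341 m is -0.682, 5.5 degrees is 0.55.

```bash
python3 jog.py '[[[0, 0, 0, 0, 0, 0.55, 0.005], [-0.24, -0.682, 0, 0, 0, 0, 0.005], [-0.24, -0.682, 0, 0, 0, 0, 0.005], [-0.24, -0.682, 0, 0, 0, 0, 0.005], [-0.24, -0.682, 0, 0, 0, 0, 0.005], [-0.24, -0.682, 0, 0, 0, 0, 0.005], [-0.24, -0.682, 0, 0, 0, 0, 0.005], [-0.24, -0.682, 0, 0, 0, 0, 0.005], [-0.24, -0.682, 0, 0, 0, 0, 0.005], [-0.24, -0.682, 0, 0, 0, 0, 0.005], [-0.24, -0.682, 0, 0, 0, 0, 0.005], [-0.24, -0.682, 0, 0, 0, 0, 0.005], [0, 0, 0.8, 0, 0, 0, 0.005], [0, 0, 0.8, 0, 0, 0, 0.005], [0, 0, 0.5, 0, 0, 0, 0.005], [0, 0, 0.2, 0, 0, 0, 0.005], [0, 0, 0, 0, 0, 0, 0.005], [0, 0, 0, 0, 0, 0, 0.005], [0, 0, 0, 0, 0, 0, 0.005]]]'
python3 - <<'E'
from h import *
p,_=snap('wrist','w7'); s=readout.read_state();print(s['tool_pos'],s['orientation'])
cv2.imwrite('pics/w7c.png',cv2.resize(p[70:220,200:360],(640,600),interpolation=cv2.INTER_CUBIC))
E
```

```text
t: 16.6
tool_pos: [0.5713, -0.1756, 0.1425]
orientation: [-179.9, -0.1, 154.9]
force: [1.2, 0.1, -1.0]
width: 0.0108
finger_force: 97.5
[ 0.5714117  -0.17560577  0.1427822 ] [-1.79908118e+02 -2.75216865e-02  1.54919909e+02]
```

View pics/w7c.png

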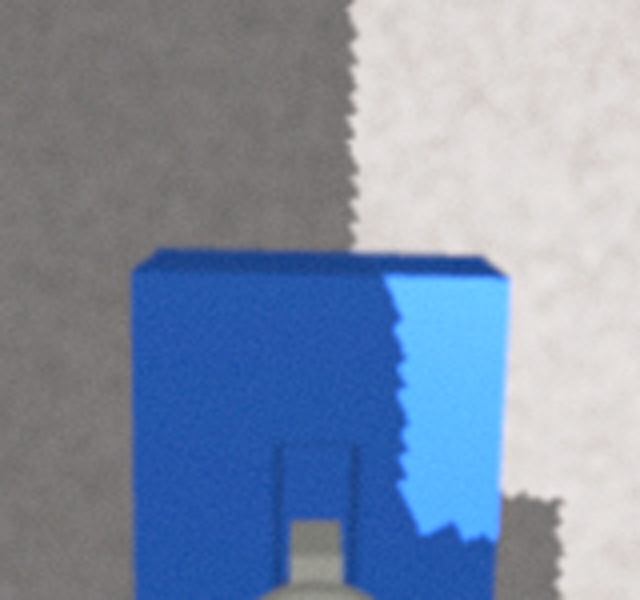

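The stand's slot is at U 274–357 with its top end at V 442. The bit is at U 288–343, V 521. The stand's top edge is at V 272, spanning U 133–508.

Run:
```python
from h import *
np.set_printoptions(precision=4,suppress=True)
g=lambda U,V:('w7',200+(U+.5)/4-.5,70+(V+.5)/4-.5)
T=np.array([.5714,-.1756,.1428]); R=Ro.from_euler('xyz',[-179.92,-.03,154.92],degrees=True)
tl=lambda P:R.inv().apply(P-T)
zt=T[2]-.0738
for x in[(274,442),(357,442),(276,560),(355,560),(133,272),(508,276),(135,590),(495,590)]: print('stand',x,tl(ptz(*g(*x),.045)))
for x in[(288,521),(343,521)]: print('bit',tl(ptz(*g(*x),zt+.003)))
```

```text
stand (274, 442) [ 0.0184 -0.0071  0.0978]
stand (357, 442) [0.0184 0.0064 0.0978]
stand (276, 560) [-0.0016 -0.0069  0.0978]
stand (355, 560) [-0.0016  0.0062  0.0978]
stand (133, 272) [ 0.0457 -0.0291  0.0979]
stand (508, 276) [0.0451 0.03   0.0978]
stand (135, 590) [-0.0068 -0.0304  0.0978]
stand (495, 590) [-0.0068  0.0296  0.0978]
bit [ 0.0123 -0.0043  0.0708]
bit [0.0123 0.0038 0.0708]
```

```bash
python3 jog.py '[[[0.03, 0, 0.24, 0, 0, 0.07, 0.005], [0, 0, 0.16, 0, 0, 0, 0.005], [0, 0, 0.1, 0, 0, 0, 0.005], [0, 0, 0.1, 0, 0, 0, 0.005], [0, 0, 0.1, 0, 0, 0, 0.005], [0, 0, 0, 0, 0, 0, 0.005]]]'; python3 jog.py '[[[0, 0, 0.12, 0, 0, 0, 0.005], [0, 0, 0.1, 0, 0, 0, 0.005], [0, 0, 0.08, 0, 0, 0, 0.005], [0, 0, 0.04, 0, 0, 0, 0.005], [0, 0, 0, 0, 0, 0, 0.005], [0, 0, 0, 0, 0, 0, 0.005]]]'
```

```text
t: 17.15
tool_pos: [0.5676, -0.1742, 0.1045]
orientation: [-179.8, -0.4, 154.2]
force: [0.4, 1.2, -1.7]
width: 0.011
finger_force: 97.5
t: 17.65
tool_pos: [0.5681, -0.1745, 0.089]
orientation: [-179.9, -0.3, 154.2]
force: [-1.8, -0.0, 2.1]
width: 0.0109
finger_force: 97.9
```

The manual's scale: shifts go in units of 50 mm and turns go in units of 10 degrees. Converting my numbers, 0.0012 m is 0.024.

```bash
python3 jog.py '[[[0, 0, 0.024, 0, 0, 0, 0.005], [0, 0, 0, 0, 0, 0, 0.005], [0, 0, 0, 0, 0, 0, 0.005]]]'; python3 jog.py '[[[0, 0, 0, 0, 0, 0, 0.02], [0, 0, 0, 0, 0, 0, 0.04], [0, 0, 0, 0, 0, 0, 0.04], [0, 0, 0, 0, 0, 0, 0.04], [0, 0, -0.2, 0, 0, 0, 0.04], [0, 0, -0.4, 0, 0, 0, 0.04], [0, 0, -0.6, 0, 0, 0, 0.04], [0, 0, -0.7, 0, 0, 0, 0.04], [0, 0, -0.7, 0, 0, 0, 0.04], [0, 0, -0.4, 0, 0, 0, 0.04], [0, 0, 0, 0, 0, 0, 0.04], [0, 0, 0, 0, 0, 0, 0.04], [0, 0, 0, 0, 0, 0, 0.04]]]' 20
python3 - <<'E'
from h import *
a,_=snap('scene','s8');b,_=snap('side','d8');w,_=snap('wrist','w8')
f=lambda x:cv2.resize(x,(267,340),interpolation=cv2.INTER_CUBIC)
cv2.imwrite('pics/c8.png',cv2.convertScaleAbs(np.hstack([f(a[130:300,250:383]),f(b[135:305,190:323]),f(w[100:270,210:343])]),alpha=1.4))
for n in('s1','s8'):print(n,[pt(n,u,v).round(3) for u,v in[(319,250),(330,246),(269,152)]])
E
```

```text
t: 17.9
tool_pos: [0.5682, -0.1746, 0.0889]
orientation: [-179.9, -0.3, 154.2]
force: [-3.3, 1.2, 9.2]
width: 0.0108
finger_force: 99.4
t: 18.98
tool_pos: [0.5684, -0.1741, 0.237]
orientation: [-179.9, -0.3, 154.2]
force: [1.0, 0.4, 0.2]
width: 0.0406
finger_force: 0.0
s1 [array([0.625, 0.151, 0.103]), array([0.594, 0.155, 0.1  ]), array([ 0.572, -0.171,  0.109])]
s8 [array([0.632, 0.159, 0.125]), array([0.602, 0.163, 0.121]), array([ 0.572, -0.171,  0.108])]
```

View pics/c8.png

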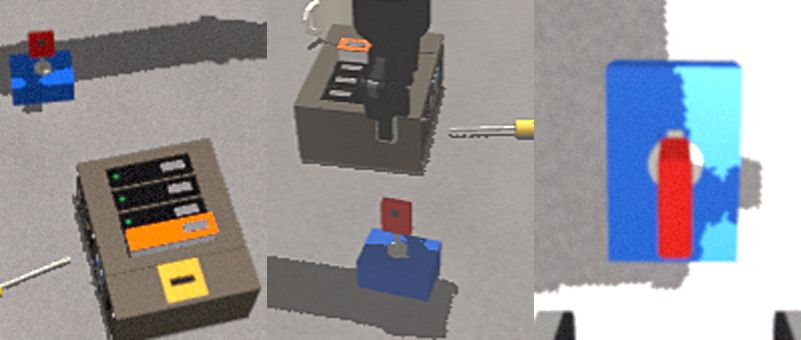

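The key is upright and fully down in the stand, seen at (40,45), (397,215) and (675,200) in the three panels. The carrier has risen from z ≈ 0.10 to 0.12, and the lock slot is at home.

```bash
python3 -c "
from plant import bot, cams, readout
print(bot.hand_in())"
```

```text
the job is handed in; nothing more can be done
None
```

The key turned the lock to its stop and the orange carrier popped up about 20 mm; the key was then turned back, drawn out and put fully down in its stand, and the job was handed in at about 19 s of the 67 s allowed (no verdict was returned).

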